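# Close up the row of stock bins

### The job

Two yellow bins have been left out of the row: the one with the blue label stands out on the bench, askew, and the one with the red label sticks out of its bay. Push each of them along the bench with the fingertips, gently and without picking it up or tipping it, back into its own bay until it stands square and fully home against the back board. Leave the other two bins in their places and do not disturb the other things on the bench.

Things in the scene. Friction and masses are not known exactly. Their poses are not given: they have to be found in the camera images.
- bin_a: open-fronted yellow stock bin, BLUE block on its front label, full of hex bolts; stands askew in front of the row. 90 mm deep (x), 102 mm wide (y), 50 mm high at back and sides; flat vertical front wall only 30 mm high, facing the robot; 0.35 to 0.65 kg. Origin: centre of its underside, on the bench (z = 0); x from its front to its back, y across, z up.
- bin_b: the same kind of yellow bin (90 deep x 102 wide x 50 mm, front wall 30 mm high) with a RED block on its label, full of small angle brackets; it stands in its own bay but 20 to 35 mm proud of the row. 0.3 to 0.6 kg. Origin and axes as for bin_a.
- bin_c: the same kind of yellow bin with a GREEN block on its label, full of nuts, already fully home in its bay. About 0.7 kg, loose. Origin and axes as for bin_a.
- bin_d: the same kind of yellow bin with a BLACK block on its label, full of brass washers, already fully home in its bay. About 0.7 kg, loose. Origin and axes as for bin_a.
- rack: fixed pine frame of the bin row: back board 18 mm thick, 75 mm high (front face at x = +45 mm) and two end cheeks 60 mm high, 18 mm thick (inner faces y = +-222 mm, x -47 to +45 mm). Origin: middle of the row, on the bench; x towards the back board, away from the robot; y along the row. Four bays, 108 mm between centres; bins stand on the bench itself.
- bay_a: bay of the blue-labelled bin, marked by a card with a BLUE block on top of the back board (50 mm wide, fixed, up to z = 109 mm). Origin: NOT the card but the point on the bench where a bin's origin lies when it is fully home; x straight into the bay, board face at x = +45 mm; y along the row. Free width between neighbours about 114 mm.
- bay_b: bay of the red-labelled bin, marked by a card with a RED block; origin and axes as for bay_a.
- bay_c: bay of the green-labelled bin, marked by a card with a GREEN block; origin and axes as for bay_a.
- bay_d: bay of the black-labelled bin, marked by a card with a BLACK block; origin and axes as for bay_a.
- tape_roll: loose white roll of tape lying flat, 100 mm outside diameter, 76 mm hole, 48 mm high, at one side of the bench; origin: centre of its underside.
- tape_measure: loose orange tape measure, 62 x 36 mm, 60 mm high, its steel hook reaching 45 mm to its -x; stands at one side of the bench; origin: centre of its underside.
- red_case: loose red plastic case lying flat, 165 x 115 x 55 mm, handle to its -x (100 mm from the origin), at the left side of the bench; origin: centre of its underside.
- bracket: loose galvanised steel angle bracket, 90 x 65 mm foot 3 mm thick, 90 mm upright at its +x edge, at the right side of the bench; origin: underside centre of the foot.
Things that resemble listed ones, but are neither listed nor needed, are in the scene too. What is shaped like the bin_b but orange or purple is not meant. What is shaped like the bin_a but pink is not meant.

How it is judged:
At the end, for the whole second after the job is handed in: All four bins stand still, upright and square in their own bays, fully home: back within 5 mm of the back board, within 10 mm of the bay's middle, turned less than 0.06 rad from the bay (x of bin_a in the frame of bay_a between -0.005 and 0.004 m and y of bin_a in the frame of bay_a between -0.01 and 0.01 m and angle between the x axis of bin_a and the x axis of bay_a, either way round below 0.06 rad and angle between each of bin_a, bin_b, bin_c, bin_d's own z axis and vertical below 0.05 rad and linear speed of each of bin_a, bin_b, bin_c, bin_d below 0.01 m/s and x of bin_b in the frame of bay_b between -0.005 and 0.004 m and y of bin_b in the frame of bay_b between -0.01 and 0.01 m and angle between the x axis of bin_b and the x axis of bay_b, either way round below 0.06 rad and x of bin_c in the frame of bay_c between -0.005 and 0.004 m and y of bin_c in the frame of bay_c between -0.01 and 0.01 m and angle between the x axis of bin_c and the x axis of bay_c, either way round below 0.06 rad and x of bin_d in the frame of bay_d between -0.005 and 0.004 m and y of bin_d in the frame of bay_d between -0.01 and 0.01 m and angle between the x axis of bin_d and the x axis of bay_d, either way round below 0.06 rad); the robot touches nothing.
It fails at once if a bin was lifted (its underside more than 8 mm off the bench at its centre) (height (world z) of any of bin_a, bin_b, bin_c, bin_d above 0.008 m).
It fails at once if a bin was tipped (more than 0.2 rad) (angle between any of bin_a, bin_b, bin_c, bin_d's own z axis and vertical above 0.2 rad).
It fails at once if a bin was not pushed gently (fingers on it with more than 40 N, or shot along faster than 0.4 m/s) (contact force between the fingers and bin_a above 40 N or contact force between the fingers and bin_b above 40 N or contact force between the fingers and bin_c above 40 N or contact force between the fingers and bin_d above 40 N or linear speed of any of bin_a, bin_b above 0.4 m/s).
It fails at once if a bin that was already home was shifted more than 12 mm (distance of any of bin_c, bin_d from where it was at the start of the episode above 0.012 m).
It fails at once if another thing on the bench was disturbed (moved more than 20 mm) (distance of any of tape_roll, tape_measure, red_case, bracket from where it was at the start of the episode above 0.02 m).
It also fails if it takes over 70 s, if anything falls off the work surface, if the arm or the gripper's body presses on something with over 40 N, if the wrist force passes 120 N, or if a joint passes its speed limit or range.

### The arm

A 7-joint arm with a two-finger parallel gripper is mounted at the origin on the work surface. World frame = base frame: x ahead of the robot, y to its left, z up, the work surface at z = 0. Lengths are in m, angles in rad, forces in N, time in s.
With the tool pointing down it reaches from about 0.4 to 0.85 m from the base axis. Payload 4.5 kg.
Tool frame: the origin (TCP) lies at the very end of the fingers, on their centre line; the grasp point (between the pads) lies 19 mm behind it; z points along the fingers, y is the line along which they close (so a half turn about z gives the same grasp; the last joint's range is limited). The gripper opens to 85 mm and grips with 20 to 120 N. Pads are 22 mm wide; open, the fingers measure 114 mm over their backs; the gripper's body (76 mm by 85 mm) begins 54 mm behind the grasp point. The pads swing forward as they close: fully open they stand 13 mm farther back than shut.
Start: joints at [1.24, 0.689, -0.195, 1.565, 0.157, 0.902, -0.215], TCP at [0.223, -0.584, 0.2] pointing down, gripper open.
Joint ranges: [-3.01, 3.01], [-0.46, 2.08], [-1.47, 1.51], [0.13, 2.56], [-1, 4.14], [0.04, 2.09], [-2.66, 2.66]. Speed limits (rad/s): [2.57, 2.57, 3.14, 3.14, 3.14, 3.14, 3.14].

### API

Orientations are given as a unit quaternion [x, y, z, w].
In Python, from bench import ctrl gives the robot as it stands. The module is installed in compiled form; this text tells all that it offers.
- The arm moves only by the tool jog_arm, never from a script. Its argument "targets" is a list of rows, each an object with "offset": the shift along the tool's x, y, z as a fraction of full scale, a list of three; "twist": the turn, a rotation vector about the tool's x, y, z as a fraction of full scale, a list of three; "gripper": the opening, from -1 (shut) to 1 (fully open). A call has exactly 5 rows; each row is the pose to reach, as a shift and turn from the pose commanded when the call began, along the tool's axes at that moment; what a row does not reach only later rows make up. Full scale, the value 1, is 0.4 m for a shift and 60 degrees for a turn. A row lasts 1/10 s, in which the tool goes at most 50 mm and 8.59 degrees, less where a joint would pass 70% of its speed; a pose out of reach is approached as far as the arm can. A call with a number of a shift or a turn outside -1 to 1 is refused whole. A call with a gripper value outside its range is refused whole. The fingers move at their own pace and stop on an object; the grip force is fixed at half the most. Time passes only in rows, so rows that repeat a pose let the fingers close, or fill a call up. It gives the time, the measured TCP pose, the force, the opening and the grip force at its end, in the units of the state.
- ctrl.sense(): the state, without advancing time (a new reading comes with each control period).
- ctrl.capture(name): name is "side" or "top"; returns (picture, depth): 400x640x3 uint8, red, green, blue; 400x640 float32, m along the optical axis (not along the pixel's ray), 0 where there is no reading.
- ctrl.camera_params(name): a dict with "fov_y" (degrees; the focal length in pixels is half the picture's height over the tangent of half this angle, whatever the lens; pixels are square), "cx", "cy" (the principal point, pixels), "extrinsics" (4x4, takes a point from camera to world coordinates). Camera axes: x right, y up, looking along -z (the intrinsics and any distortion apply to the point x, -y, -z); pixel columns grow to the right and rows downward; lengths in m; the calibration is good to about 2 mm. A picture is of the moment at which its call begins. camera_params takes no time and is no camera call.
- ctrl.job_done(): hands the job in; it is judged then, once.
The state is a dict: "t": time; "qpos": joint angles; "joint_velocities": joint speeds; "joint_torque": joint torques, N m; "tcp_pos": TCP position; "orientation": TCP orientation; "contact_force": force on the tool from outside, world axes, zero at the start; "moment": the same for the moment, N m; "width": finger opening in m; "gripper_force": force on a finger pad.
Only numpy, scipy, OpenCV 4.12 (cv2) and the standard library are available. Lean on these libraries where they do the work, as an engineer would, in place of code of your own. Each camera call takes 0.05 s, during which the arm holds its last target. There are 200 camera calls.

## Working session

There is one attempt and no reset: what is moved stays moved. The work goes in short steps, Python scripts to look and compute and a tool call to move; the robot and the scene stay as the last step left them, time stands still between calls to the robot, and variables do not carry over. Pictures are saved under pics/ and viewed, at most 10 in all, crops included, and the job is handed in when it is done.

Besides the shell and the picture viewer there is one more tool, called after "Emit:" as a command line: name --argument value ..., lists and objects as JSON in quotes. jog_arm: Moves the arm, as the interface text tells. Shift numbers are shares of 0.4 m and turn numbers shares of 60 degrees, none past 1 either way. Its arguments: {"type":"object","properties":{"targets":{"type":"array"}},"required":["targets"]}

```bash
mkdir -p pics
cat > h.py <<'E'
import numpy as np, cv2
from bench import ctrl
def cam(n): 
    p=ctrl.camera_params(n); return p
def pts(n,depth):
    p=cam(n); h,w=depth.shape; f=h/2/np.tan(np.radians(p['fov_y'])/2)
    v,u=np.mgrid[:h,:w]; d=depth
    P=np.stack([(u-p['cx'])/f*d,-(v-p['cy'])/f*d,-d,np.ones_like(d)],-1)
    return (P@np.array(p['extrinsics']).T)[...,:3]
E
python3 - <<'E'
from h import *
for n in('top','side'):
    im,d=ctrl.capture(n); cv2.imwrite(f'pics/{n}0.png',im[...,::-1]); np.savez(f'{n}0.npz',im=im,d=d)
    print(n,{k:v for k,v in cam(n).items()},(d>0).mean())
s=ctrl.sense();print(s)
E
```

```text
top {'fov_y': 53.390496355517826, 'cx': 320.5161108554623, 'cy': 194.94259236335998, 'extrinsics': array([[ 2.43340016e-02,  9.84694911e-01, -1.72579802e-01,
         2.44069720e-01],
       [-9.99697246e-01,  2.45976353e-02, -6.11125936e-04,
        -7.86926289e-03],
       [ 3.64328243e-03,  1.72542424e-01,  9.84995349e-01,
         1.43749572e+00],
       [ 0.00000000e+00,  0.00000000e+00,  0.00000000e+00,
         1.00000000e+00]])} 0.99599609375
side {'fov_y': 50.88070373764887, 'cx': 321.2980830790238, 'cy': 203.33076293392233, 'extrinsics': array([[-0.83845595,  0.26679414, -0.47519733, -0.0669798 ],
       [-0.5444744 , -0.44725536,  0.70958458,  0.86209111],
       [-0.02322154,  0.85368819,  0.5202665 ,  0.66957536],
       [ 0.        ,  0.        ,  0.        ,  1.        ]])} 0.9947421875
{'t': 0.1, 'qpos': array([ 1.23978174,  0.68991063, -0.19451993,  1.5662498 ,  0.1572922 ,
        0.90254206, -0.21510793]), 'joint_velocities': array([-0.00143963, -0.00112641, -0.00026928, -0.0027388 ,  0.00077513,
        0.000731  , -0.00055256]), 'joint_torque': array([-4.54276014e-03, -5.40606022e+01, -1.27179757e+00, -1.58986795e+01,
        9.42003069e-03,  4.41694559e-03,  1.40949908e-05]), 'tcp_pos': array([ 0.22270367, -0.58327244,  0.19875514]), 'orientation': array([ 9.83403640e-01,  1.81429167e-01, -2.16998798e-04, -8.31825821e-04]), 'contact_force': array([0.03132373, 1.02903691, 0.81650122]), 'moment': array([ 0.00213346,  0.0377254 , -0.07449039]), 'gripper_force': 0.0, 'width': 0.0849617915767663}
```

View pics/top0.png

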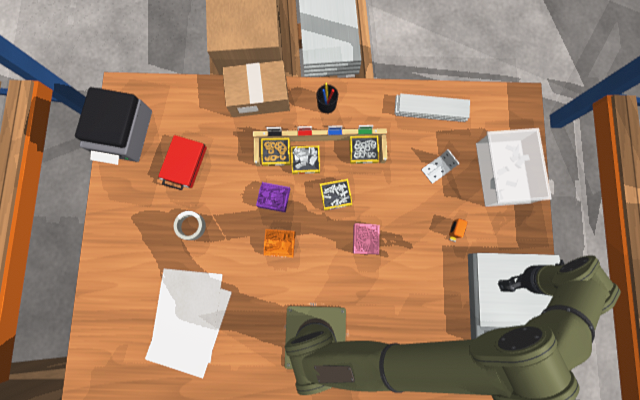

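View pics/side0.png

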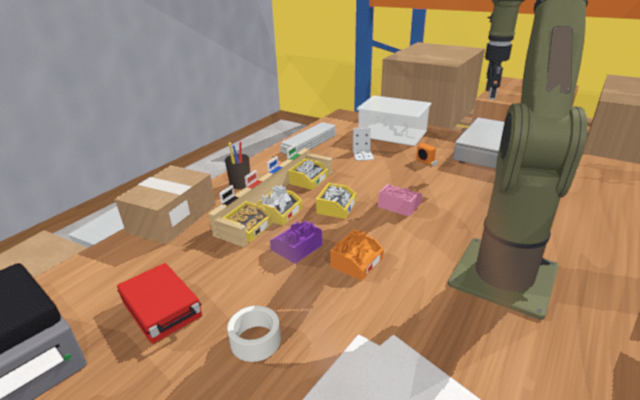

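Top view: four yellow bins sit at (276,150), (306,159), (366,149) and (337,194). The one at (306,159) is proud under the red card, and the one at (337,194) stands askew out front. Purple (273,196), orange (280,242) and pink (366,239) are decoys. The cards run black 274, red 305, blue 335, green 365. I'll measure next and check the labels in an enlarged side crop.

```bash
cat >> h.py <<'E'
def bins(n,im,d,verbose=True):
    P=pts(n,d); hsv=cv2.cvtColor(im,cv2.COLOR_RGB2HSV)
    m=cv2.inRange(hsv,(22,120,90),(35,255,255))>0
    m&=(P[...,2]>0.01)&(P[...,2]<0.065)&(P[...,0]>0.3)&(P[...,0]<0.85)&(np.abs(P[...,1])<0.4)
    k,l,st,c=cv2.connectedComponentsWithStats(m.astype(np.uint8))
    out=[]
    for i in range(1,k):
        if st[i,4]<40: continue
        q=P[l==i]; r=cv2.minAreaRect(q[:,:2].astype(np.float32)*1000)
        out.append((c[i].round(),st[i,4],np.round(r[0],1),np.round(r[1],1),round(r[2],1),q.min(0).round(3),q.max(0).round(3)))
        if verbose: print(*out[-1])
    return P,l
E
python3 - <<'E'
from h import *
z=np.load('side0.npz'); c=z['im'][130:260,190:370]; cv2.imwrite('pics/c0.png',cv2.resize(c[...,::-1],None,fx=4.4,fy=4.4,interpolation=cv2.INTER_CUBIC))
for n in('top','side'):
    z=np.load(n+'0.npz'); im,d=z['im'],z['d']; print(n); P,l=bins(n,im,d)
    hsv=cv2.cvtColor(im,cv2.COLOR_RGB2HSV)
    # cards
    C=(P[...,2]>.085)&(P[...,2]<.115)&(P[...,0]>.6)&(P[...,0]<.85)&(abs(P[...,1])<.35)
    k,ll,st,ce=cv2.connectedComponentsWithStats(C.astype(np.uint8))
    for i in range(1,k):
        if st[i,4]>8:
            q=P[ll==i]; print('card',ce[i].round(),st[i,4],q.min(0).round(3),q.mean(0).round(4),q.max(0).round(3))
    B=(P[...,2]>.069)&(P[...,2]<.08)&(P[...,0]>.6)&(P[...,0]<.85)&(abs(P[...,1])<.35)
    k,ll,st,ce=cv2.connectedComponentsWithStats(B.astype(np.uint8))
    for i in range(1,k):
        if st[i,4]>20:
            q=P[ll==i]; print('board',st[i,4],cv2.minAreaRect(q[:,:2].astype(np.float32)*1000),q[:,2].mean())
E
```

```text
top
[363. 149.] 212 [ 667.6 -163.8] [ 93.5 108.1] 2.8 [ 0.619 -0.215  0.011] [ 0.717 -0.108  0.058]
[275. 151.] 216 [650.8 162. ] [ 93.4 103. ] 3.4 [0.602 0.11  0.011] [0.7   0.214 0.054]
[305. 160.] 181 [622.3  51.9] [ 93.1 101.3] 3.8 [0.575 0.001 0.015] [0.672 0.105 0.058]
[336. 193.] 194 [495.7 -60.4] [ 91.  101.9] 11.2 [ 0.442 -0.118  0.01 ] [ 0.549 -0.004  0.055]
card [253.  97.] 903 [0.788 0.12  0.085] [0.8226 0.2416 0.1063] [0.85  0.342 0.115]
card [326. 100.] 50 [ 0.809 -0.058  0.085] [ 0.8245 -0.0199  0.0918] [0.85  0.018 0.098]
card [324.  96.] 9 [ 0.836 -0.015  0.086] [ 0.8375 -0.0123  0.1003] [ 0.839 -0.007  0.114]
card [335. 127.] 41 [ 0.721 -0.074  0.085] [ 0.724  -0.0527  0.0987] [ 0.728 -0.027  0.111]
card [365. 126.] 43 [ 0.726 -0.183  0.086] [ 0.7289 -0.1581  0.0993] [ 0.731 -0.134  0.112]
card [274. 128.] 43 [0.71  0.139 0.085] [0.7131 0.1634 0.1   ] [0.716 0.187 0.115]
card [304. 127.] 49 [0.716 0.032 0.085] [0.7187 0.0566 0.1005] [0.722 0.081 0.112]
board 32 ((815.3460693359375, 160.5606231689453), (5.767035484313965, 83.69851684570312), 6.434848785400391) 0.0742
[... 773 characters left out ...]
5  0.085] [ 0.7224 -0.0479  0.097 ] [ 0.727 -0.022  0.109]
card [251. 176.] 87 [0.713 0.031 0.085] [0.7173 0.06   0.0971] [0.723 0.084 0.108]
card [174. 196.] 1218 [0.786 0.118 0.085] [0.8166 0.2569 0.1026] [0.85  0.35  0.111]
card [226. 193.] 106 [0.707 0.142 0.085] [0.7117 0.1678 0.0972] [0.715 0.191 0.109]
board 623 ((711.3004760742188, 5.5198516845703125), (24.550064086914062, 479.4012756347656), 2.769341468811035) 0.07349363572413942
board 65 ((821.6405029296875, -6.454456329345703), (70.11038208007812, 27.394512176513672), 64.45927429199219) 0.07513849153755894
board 267 ((804.8612060546875, 239.4573974609375), (226.91477966308594, 62.3570671081543), 82.83837890625) 0.07466950581237648
```

View pics/c0.png

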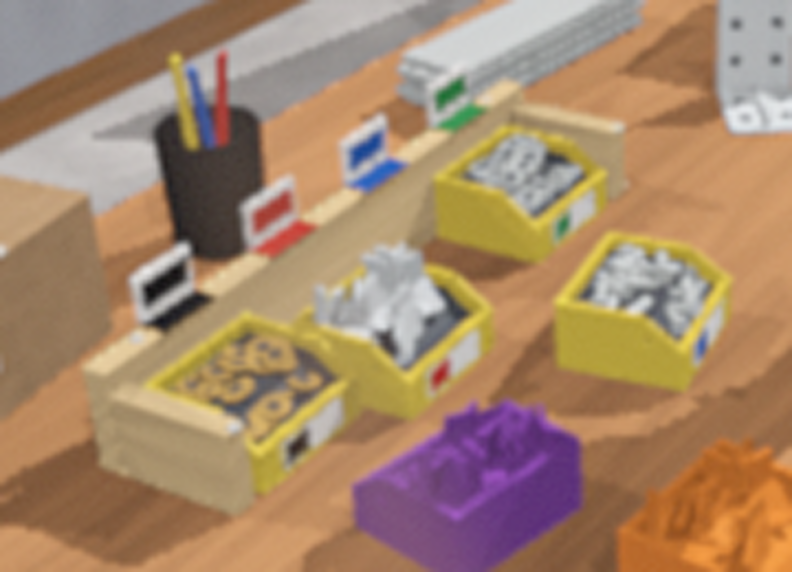

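Label check: the crop shows red on the proud bin, blue on the loose one at the right, green home on the far side and black home on the near side. The cards are in the order black, red, blue, green. Bay geometry is consistent: yaw 2.8°, bay_a at (0.661,-0.054), bay_b at (0.656,0.054). I'll do bin_b first.

```bash
cat >> h.py <<'E'
from scipy.spatial.transform import Rotation as R
def to(x,y,z,yaw):
    s=ctrl.sense(); M=R.from_quat(s['orientation']); p=s['tcp_pos']
    T=R.from_matrix(np.array([[np.cos(yaw),np.sin(yaw),0],[np.sin(yaw),-np.cos(yaw),0],[0,0,-1]]))
    print('pos',p.round(4),'offset',(M.inv().apply(np.array([x,y,z])-p)/.4).round(3),'twist',((M.inv()*T).as_rotvec()/np.radians(60)).round(3),'t',s['t'].round(2),'F',s['contact_force'].round(1))
E
python3 - <<'E'
from h import *
to(.545,.050,.2,np.radians(2.8))
E
```

```text
Traceback (most recent call last):
  File "h.py", line 26, in to
    print('pos',p.round(4),'offset',(M.inv().apply(np.array([x,y,z])-p)/.4).round(3),'twist',((M.inv()*T).as_rotvec()/np.radians(60)).round(3),'t',s['t'].round(2),'F',s['contact_force'].round(1))
                                                                                                                                                   ^^^^^^^^^^^^
AttributeError: 'float' object has no attribute 'round'
```

```bash
sed -i "s/s\['t'\].round(2)/s['t']/" h.py
python3 - <<'E'
from h import *
to(.545,.050,.2,np.radians(2.8))
E
```

```text
pos [ 0.2227 -0.5833  0.1988] offset [ 1.318e+00 -1.191e+00 -1.000e-03] twist [-0.002  0.     0.302] t 0.1 F [0.  1.  0.8]
```

Emit:
jog_arm --targets '[{"offset":[0.06,-0.055,0],"twist":[0,0,0],"gripper":0.4},{"offset":[0.15,-0.136,0],"twist":[0,0,0],"gripper":0.4},{"offset":[0.24,-0.217,0],"twist":[0,0,0],"gripper":0.4},{"offset":[0.33,-0.298,0],"twist":[0,0,0],"gripper":0.4},{"offset":[0.42,-0.379,0],"twist":[0,0,0],"gripper":0.4}]'

```text
t: 0.6
tcp_pos: [0.3263, -0.3804, 0.1993]
orientation: [0.983, 0.181, -0.0, -0.0]
contact_force: [0.8, 0.2, 0.4]
width: 0.0598
gripper_force: 0.0
```

Emit:
jog_arm --targets '[{"offset":[0.09,-0.081,0],"twist":[0,0,0],"gripper":0.4},{"offset":[0.18,-0.162,0],"twist":[0,0,0],"gripper":0.4},{"offset":[0.27,-0.243,0],"twist":[0,0,0],"gripper":0.4},{"offset":[0.36,-0.324,0],"twist":[0,0,0],"gripper":0.4},{"offset":[0.45,-0.405,0],"twist":[0,0,0],"gripper":0.4}]'

```text
t: 1.1
tcp_pos: [0.4367, -0.1649, 0.1994]
orientation: [0.983, 0.181, -0.0, -0.0]
contact_force: [0.6, -0.7, 0.2]
width: 0.0598
gripper_force: 0.0
```

Emit:
jog_arm --targets '[{"offset":[0.09,-0.081,0],"twist":[0,0,0.07],"gripper":0.4},{"offset":[0.18,-0.162,0],"twist":[0,0,0.14],"gripper":0.4},{"offset":[0.27,-0.243,0],"twist":[0,0,0.22],"gripper":0.4},{"offset":[0.36,-0.324,0],"twist":[0,0,0.3],"gripper":0.4},{"offset":[0.43,-0.39,0],"twist":[0,0,0.302],"gripper":0.4}]'

```text
t: 1.6
tcp_pos: [0.5421, 0.0439, 0.1992]
orientation: [1.0, 0.025, 0.0, -0.0]
contact_force: [0.2, -0.6, -0.4]
width: 0.0597
gripper_force: 0.0
```

Run:
```python
from h import *
to(.545,.051,.014,np.radians(2.8)); print(ctrl.sense()['width'])
```

```text
pos [0.5421 0.0439 0.1992] offset [ 0.008 -0.017  0.463] twist [-0.001 -0.     0.001] t 1.6 F [ 0.2 -0.6 -0.4]
0.05965320658809479
```

Emit:
jog_arm --targets '[{"offset":[0.008,-0.017,0.1],"twist":[0,0,0],"gripper":0.4},{"offset":[0.008,-0.017,0.21],"twist":[0,0,0],"gripper":0.4},{"offset":[0.008,-0.017,0.32],"twist":[0,0,0],"gripper":0.4},{"offset":[0.008,-0.017,0.41],"twist":[0,0,0],"gripper":0.4},{"offset":[0.008,-0.017,0.463],"twist":[0,0,0],"gripper":0.4}]'

```text
t: 2.1
tcp_pos: [0.5421, 0.0472, 0.0112]
orientation: [1.0, 0.025, -0.002, 0.0]
contact_force: [0.3, 0.2, -0.6]
width: 0.0601
gripper_force: 0.0
```

Run:
```python
from h import *
u=np.array([.9988,.0488]); b=np.array([.6562,.0537])
to(*(b-u*.066),.014,np.radians(2.8));to(*(b-u*.056),.014,np.radians(2.8))
im,d=ctrl.capture('side'); cv2.imwrite('pics/s1.png',cv2.resize(im[100:270,170:410,::-1],None,fx=3.3,fy=3.3))
```

```text
pos [0.5421 0.0472 0.0112] offset [ 0.121 -0.002 -0.008] twist [0.    0.004 0.   ] t 2.1 F [ 0.3  0.2 -0.6]
pos [0.5421 0.0472 0.0112] offset [ 0.146 -0.002 -0.008] twist [0.    0.004 0.   ] t 2.1 F [ 0.3  0.2 -0.6]
```

View pics/s1.png

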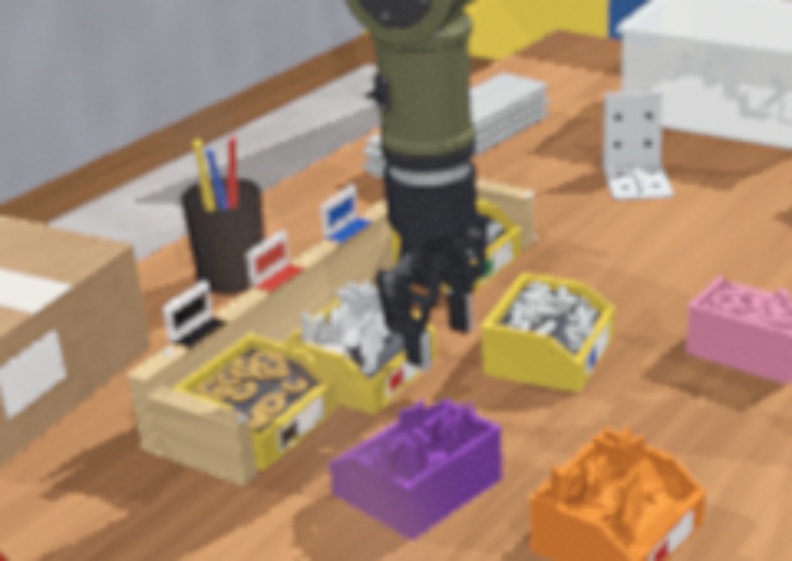

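The fingertips, at crop (418,350) and (458,320), stand clear in front of bin_b. I'll push slowly.

Emit:
jog_arm --targets '[{"offset":[0.012,-0.002,-0.004],"twist":[0,0,0],"gripper":0.4},{"offset":[0.024,-0.003,-0.004],"twist":[0,0,0],"gripper":0.4},{"offset":[0.036,-0.003,-0.004],"twist":[0,0,0],"gripper":0.4},{"offset":[0.048,-0.003,-0.004],"twist":[0,0,0],"gripper":0.4},{"offset":[0.058,-0.003,-0.004],"twist":[0,0,0],"gripper":0.4}]'

```text
t: 2.65
tcp_pos: [0.5685, 0.0496, 0.0168]
orientation: [1.0, 0.024, 0.001, -0.0]
contact_force: [0.1, -1.1, 0.4]
width: 0.0598
gripper_force: 0.0
```

Emit:
jog_arm --targets '[{"offset":[0.01,0,0],"twist":[0,0,0],"gripper":0.4},{"offset":[0.02,0,0],"twist":[0,0,0],"gripper":0.4},{"offset":[0.03,0,0],"twist":[0,0,0],"gripper":0.4},{"offset":[0.04,0,0],"twist":[0,0,0],"gripper":0.4},{"offset":[0.05,0,0],"twist":[0,0,0],"gripper":0.4}]'

```text
t: 3.15
tcp_pos: [0.5875, 0.0506, 0.0158]
orientation: [1.0, 0.024, -0.0, 0.0]
contact_force: [1.0, 0.1, 0.4]
width: 0.0597
gripper_force: 0.0
```

Run:
```python
from h import *
u=np.array([.9988,.0488]); b=np.array([.6562,.0537])
to(*(b-u*.056),.014,np.radians(2.8))
im,d=ctrl.capture('top');bins('top',im,d)
```

```text
pos [0.5875 0.0506 0.0158] offset [0.032 0.001 0.005] twist [ 0.  0. -0.] t 3.15 F [1.  0.1 0.4]
[363. 149.] 210 [ 667.  -163.5] [ 93.3 107.5] 2.6 [ 0.619 -0.215  0.01 ] [ 0.716 -0.109  0.056]
[263. 149.] 69 [649.2 204.3] [29.2 92.1] 83.7 [0.603 0.185 0.013] [0.694 0.215 0.055]
[336. 193.] 192 [496.2 -60.5] [ 91.9 101.6] 12.2 [ 0.441 -0.118  0.011] [ 0.549 -0.004  0.055]
```

Run:
```python
from h import *
im,d=ctrl.capture('side');bins('side',im,d)
cv2.imwrite('pics/s2.png',cv2.resize(im[160:240,200:320,::-1],None,fx=6,fy=6))
```

```text
[314. 175.] 199 [ 649.3 -163.5] [ 62.1 116.5] 3.9 [ 0.616 -0.223  0.01 ] [ 0.684 -0.106  0.048]
[333. 202.] 482 [494.8 -58.4] [ 92.6 108.8] 12.6 [ 0.44  -0.118  0.01 ] [0.548 0.002 0.052]
[264. 213.] 683 [635.1 113. ] [128.8 224.7] 2.1 [ 0.571 -0.001  0.01 ] [0.702 0.226 0.06 ]
```

View pics/s2.png

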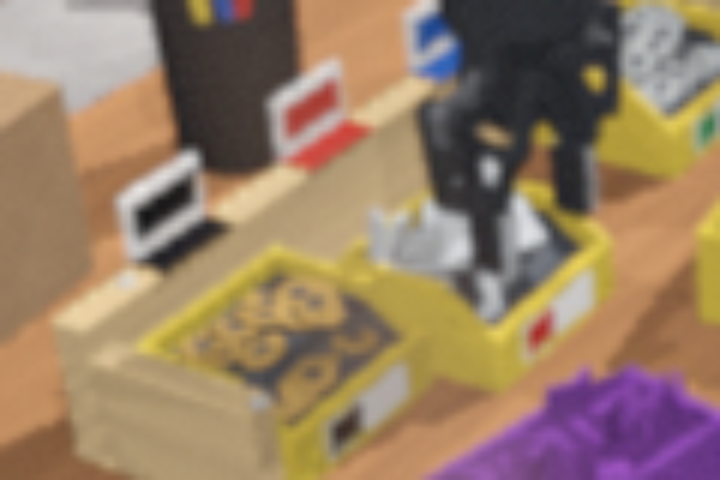

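The fingers look to be over or inside bin_b, behind its front wall, with a tip at crop (490,260). I'll measure the tips in depth before moving.

Run:
```python
from h import *
for n in('side','top'):
    im,d=ctrl.capture(n);P=pts(n,d)
    m=(im.max(-1)<60)&(abs(P[...,0]-.59)<.06)&(abs(P[...,1]-.05)<.07)&(P[...,2]<.12)&(P[...,2]>-.02)
    q=P[m]; v,u=np.nonzero(m)
    for lo in np.arange(0,.12,.01):
        k=(q[:,2]>=lo)&(q[:,2]<lo+.01)
        if k.sum(): print(n,round(lo,2),k.sum(),q[k].min(0).round(3),q[k].max(0).round(3),u[k].min(),u[k].max(),v[k].min(),v[k].max())
    if n=='side':
        for c in(282,):
            for r in range(190,226,2): print(r,im[r,c],P[r,c].round(3))
print({k:np.round(v,3) for k,v in ctrl.sense().items()})
```

```text
side 0.05 7 [0.58  0.021 0.057] [0.595 0.026 0.06 ] 293 297 193 194
side 0.06 18 [0.577 0.019 0.061] [0.594 0.096 0.069] 280 297 190 204
side 0.07 20 [0.576 0.019 0.071] [0.594 0.096 0.079] 280 296 187 202
side 0.08 19 [0.575 0.017 0.08 ] [0.594 0.097 0.089] 279 296 183 199
side 0.09 24 [0.571 0.013 0.09 ] [0.597 0.108 0.1  ] 280 298 179 196
side 0.1 47 [ 0.57  -0.003  0.1  ] [0.594 0.114 0.11 ] 273 301 176 196
side 0.11 41 [ 0.568 -0.011  0.11 ] [0.593 0.115 0.12 ] 273 302 171 192
190 [115 117 119] [0.631 0.026 0.059]
192 [53 53 54] [0.576 0.092 0.101]
194 [46 46 49] [0.577 0.093 0.095]
196 [57 58 59] [0.577 0.093 0.089]
198 [58 57 60] [0.578 0.093 0.082]
200 [56 55 58] [0.576 0.096 0.078]
202 [55 54 52] [0.577 0.096 0.071]
204 [57 56 55] [0.578 0.094 0.064]
206 [158 160 161] [0.584 0.088 0.052]
208 [186 188 189] [0.594 0.077 0.036]
210 [180 183 185] [0.589 0.084 0.035]
212 [143 146 154] [0.587 0.087 0.03 ]
214 [190 169 102] [0.587 0.088 0.024]
216 [219 196  85] [0.578 0.099 0.026]
218 [189 167  71] [0.575 0.104 0.023]
220 [188 165  71] [0.577 0.102 0.015]
222 [184 162  70] [0.579 0.1   0.006]
224 [174 150  69] [0.577 0.104 0.003]
top 0.1 1 [ 0.578 -0.006  0.109] [ 0.578 -0.006  0.109] 321 321 166 166
top 0.11 3 [ 0.576 -0.01   0.112] [ 0.579 -0.003  0.119] 320 322 165 166
{'t': np.float64(3.35), 'qpos': array([-0.153,  0.906, -0.019,  1.804,  0.035,  0.433, -1.719]), 'joint_velocities': array([-0.   , -0.002, -0.   ,  0.01 ,  0.001,  0.002,  0.001]), 'joint_torque': array([ 1.4000e-02, -5.5711e+01,  1.2940e+00, -8.7620e+00,  7.0000e-03,
       -2.3000e-02,  1.0000e-03]), 'tcp_pos': array([0.587, 0.051, 0.016]), 'orientation': array([ 1.   ,  0.024, -0.   ,  0.   ]), 'contact_force': array([-0.771,  0.307,  0.334]), 'moment': array([-0.01 ,  0.037, -0.012]), 'gripper_force': np.float64(0.0), 'width': np.float64(0.06)}
```

The fingertips end near z≈0.03. When open, the pads sit back from the TCP, so they passed over the 30 mm front wall without touching anything (force ≈0, bin unmoved). I'll rise, back off and come down lower.

Emit:
jog_arm --targets '[{"offset":[0,0,-0.04],"twist":[0,0,0],"gripper":0.4},{"offset":[0,0,-0.1],"twist":[0,0,0],"gripper":0.4},{"offset":[0,0,-0.12],"twist":[0,0,0],"gripper":0.4},{"offset":[-0.06,0,-0.12],"twist":[0,0,0],"gripper":0.4},{"offset":[-0.11,0,-0.12],"twist":[0,0,0],"gripper":0.4}]'

```text
t: 3.85
tcp_pos: [0.5429, 0.0484, 0.0648]
orientation: [1.0, 0.024, 0.001, -0.0]
contact_force: [-0.5, -0.4, 0.3]
width: 0.0598
gripper_force: 0.0
```

Emit:
jog_arm --targets '[{"offset":[0,0,0.05],"twist":[0,0,0],"gripper":0.4},{"offset":[0,0,0.1],"twist":[0,0,0],"gripper":0.4},{"offset":[0,0,0.13],"twist":[0,0,0],"gripper":0.4},{"offset":[0,0,0.148],"twist":[0,0,0],"gripper":0.4},{"offset":[0,0,0.148],"twist":[0,0,0],"gripper":0.4}]'

```text
t: 4.35
tcp_pos: [0.5429, 0.0484, 0.0041]
orientation: [1.0, 0.024, -0.001, 0.0]
contact_force: [0.4, 0.0, 0.5]
width: 0.0598
gripper_force: 0.0
```

Run:
```python
from h import *
u=np.array([.9988,.0488]); b=np.array([.6562,.0537])
to(*(b-u*.056),.004,np.radians(2.8))
im,d=ctrl.capture('side');P=pts('side',d)
cv2.imwrite('pics/s3.png',cv2.resize(im[150:240,210:330,::-1],None,fx=6,fy=6))
```

```text
pos [0.5429 0.0484 0.0041] offset [0.144 0.001 0.   ] twist [ 0.     0.001 -0.   ] t 4.35 F [0.4 0.  0.5]
```

View pics/s3.png

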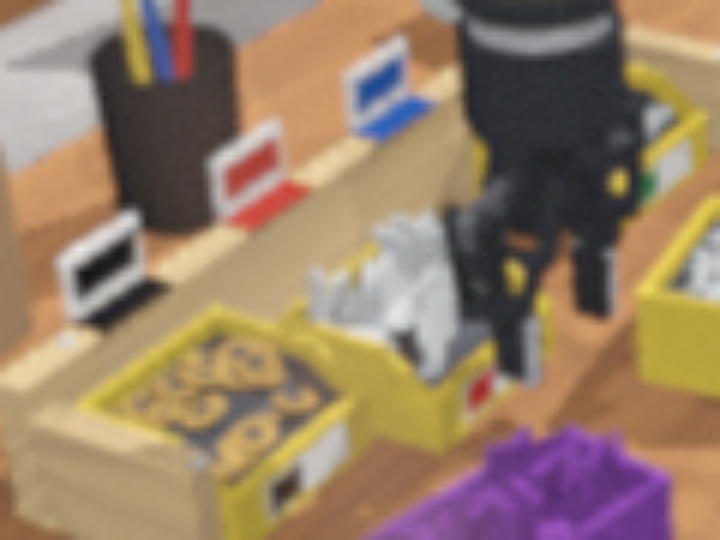

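The tips at crop (515,378) and (595,312) stand in front of the red label. I'll check tip height numerically.

Run:
```python
from h import *
im,d=ctrl.capture('side');P=pts('side',d)
for c in (295,297,309):
    for r in range(196,218,1): print(c,r,im[r,c],P[r,c].round(3)) if d[r,c] and abs(P[r,c,0]-.543)<.02 else 0
```

```text
295 198 [88 79 51] [0.527 0.1   0.101]
295 199 [54 51 53] [0.529 0.098 0.097]
295 200 [45 48 51] [0.53  0.097 0.093]
295 201 [48 50 53] [0.528 0.1   0.091]
295 202 [45 45 49] [0.524 0.105 0.093]
295 203 [42 41 45] [0.528 0.1   0.085]
295 204 [44 44 48] [0.534 0.093 0.076]
295 206 [43 42 49] [0.535 0.092 0.07 ]
295 207 [42 44 50] [0.535 0.092 0.066]
295 208 [47 49 52] [0.536 0.092 0.063]
295 209 [39 42 48] [0.538 0.09  0.058]
295 210 [38 39 44] [0.537 0.09  0.055]
295 211 [41 42 48] [0.536 0.093 0.053]
295 212 [80 79 76] [0.537 0.092 0.049]
295 213 [148 134 109] [0.542 0.086 0.041]
297 196 [108  95  58] [0.532 0.085 0.098]
297 197 [79 72 55] [0.534 0.083 0.094]
297 198 [59 57 53] [0.53  0.087 0.094]
297 199 [44 47 52] [0.531 0.087 0.091]
297 200 [43 46 52] [0.529 0.09  0.089]
297 201 [47 49 52] [0.527 0.092 0.088]
297 202 [60 60 63] [0.529 0.091 0.083]
297 203 [88 89 94] [0.532 0.087 0.077]
297 204 [113 116 119] [0.533 0.086 0.073]
297 205 [112 113 117] [0.533 0.086 0.07 ]
297 206 [105 106 110] [0.532 0.087 0.068]
297 207 [104 104 108] [0.53  0.09  0.066]
297 208 [105 107 111] [0.532 
[... 290 characters left out ...]
 0.018 0.062]
309 197 [40 39 41] [0.542 0.016 0.057]
309 198 [42 43 44] [0.538 0.021 0.058]
309 199 [37 37 41] [0.537 0.022 0.055]
309 200 [35 34 38] [0.54  0.019 0.05 ]
309 201 [45 40 39] [0.54  0.02  0.047]
309 202 [109  77  58] [0.542 0.016 0.041]
309 208 [169 120  83] [ 0.563 -0.011 -0.001]
309 209 [152 107  73] [ 0.559 -0.006 -0.001]
309 210 [146 101  67] [ 0.558 -0.003 -0.002]
309 211 [141  98  68] [ 0.556 -0.001 -0.004]
309 212 [139  98  66] [ 0.552  0.005 -0.003]
309 213 [140  96  65] [ 0.546  0.013 -0.   ]
309 214 [145 101  69] [ 0.547  0.012 -0.005]
309 215 [150 105  70] [ 0.542  0.019 -0.002]
309 216 [152 108  73] [ 0.537  0.026 -0.001]
309 217 [147 104  70] [ 0.538  0.025 -0.005]
```

The measured tip height is ≈0.04 at TCP z=0.004, so the tips really do sit well above the TCP here. I'll lower carefully and re-measure.

Emit:
jog_arm --targets '[{"offset":[0,0,0.005],"twist":[0,0,0],"gripper":0.4},{"offset":[0,0,0.01],"twist":[0,0,0],"gripper":0.4},{"offset":[0,0,0.015],"twist":[0,0,0],"gripper":0.4},{"offset":[0,0,0.015],"twist":[0,0,0],"gripper":0.4},{"offset":[0,0,0.015],"twist":[0,0,0],"gripper":0.4}]'

```text
t: 4.95
tcp_pos: [0.5433, 0.0484, -0.0013]
orientation: [1.0, 0.024, 0.0, 0.0]
contact_force: [-0.8, -0.6, 0.2]
width: 0.0601
gripper_force: 0.0
```

```bash
cat >> h.py <<'E'
def tips():
    s=ctrl.sense();p=s['tcp_pos']; im,d=ctrl.capture('side');P=pts('side',d)
    m=(im.max(-1)<75)&(abs(P[...,0]-p[0])<.03)&(abs(P[...,1]-p[1])<.07)&(P[...,2]<p[2]+.08)&(P[...,2]>.003)
    for lo in(-1,0):
        k=m&((P[...,1]>p[1])==(lo==0)); q=P[k]
        if len(q): print('tip',np.percentile(q[:,2],[0,3,10]).round(3),q[q[:,2]<q[:,2].min()+.02].mean(0).round(3),np.argwhere(k).max(0))
    print(p.round(4),s['contact_force'].round(2),s['width'])
E
python3 - <<'E'
from h import *
tips()
E
```

```text
tip [0.037 0.04  0.042] [0.543 0.019 0.048] [203 312]
tip [0.046 0.047 0.048] [0.538 0.091 0.056] [213 297]
[ 0.5433  0.0484 -0.0013] [-0.81 -0.61  0.24] 0.06006288685051321
```

Emit:
jog_arm --targets '[{"offset":[0,0,0.005],"twist":[0,0,0],"gripper":0.4},{"offset":[0,0,0.01],"twist":[0,0,0],"gripper":0.4},{"offset":[0,0,0.015],"twist":[0,0,0],"gripper":0.4},{"offset":[0,0,0.02],"twist":[0,0,0],"gripper":0.4},{"offset":[0,0,0.02],"twist":[0,0,0],"gripper":0.4}]'

```text
t: 5.5
tcp_pos: [0.543, 0.0484, -0.0097]
orientation: [1.0, 0.024, -0.0, 0.0]
contact_force: [0.3, 0.9, 0.0]
width: 0.06
gripper_force: 0.0
```

Run:
```python
from h import *
tips()
```

```text
tip [0.027 0.029 0.032] [0.543 0.019 0.038] [206 311]
tip [0.036 0.037 0.039] [0.538 0.092 0.046] [216 297]
[ 0.543   0.0484 -0.0097] [0.34 0.95 0.03] 0.05995961339689622
```

Emit:
jog_arm --targets '[{"offset":[0,0,0.006],"twist":[0,0,0],"gripper":0.4},{"offset":[0,0,0.013],"twist":[0,0,0],"gripper":0.4},{"offset":[0,0,0.02],"twist":[0,0,0],"gripper":0.4},{"offset":[0,0,0.027],"twist":[0,0,0],"gripper":0.4},{"offset":[0,0,0.03],"twist":[0,0,0],"gripper":0.4}]'

```text
t: 6.05
tcp_pos: [0.543, 0.0484, -0.0217]
orientation: [1.0, 0.024, -0.0, 0.0]
contact_force: [-0.3, 0.6, -0.7]
width: 0.0595
gripper_force: 0.0
```

Run:
```python
from h import *
tips()
im,d=ctrl.capture('side');cv2.imwrite('pics/s4.png',cv2.resize(im[150:240,210:330,::-1],None,fx=6,fy=6))
```

```text
tip [0.014 0.018 0.021] [0.542 0.019 0.026] [210 311]
tip [0.024 0.025 0.028] [0.538 0.091 0.034] [219 298]
[ 0.543   0.0484 -0.0217] [-0.34  0.6  -0.74] 0.05945681645623128
```

View pics/s4.png

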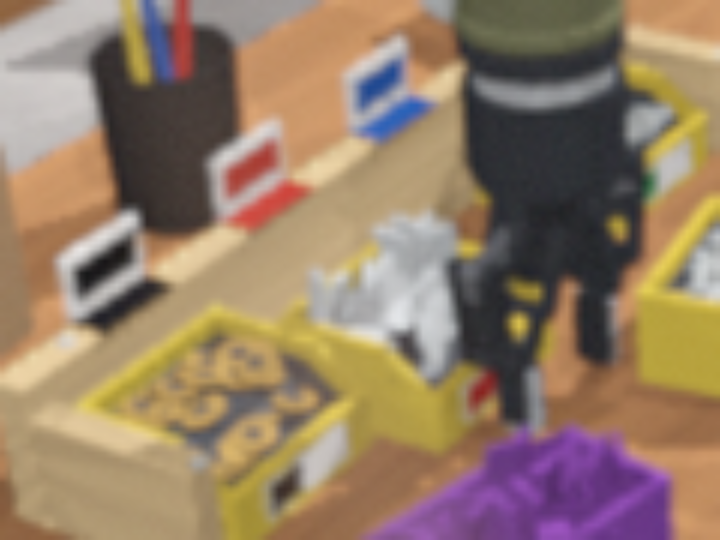

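Tips at (520,420) and (600,355) are now about 15–20 mm above the bench and in front of the wall. Pushing bin_b.

Emit:
jog_arm --targets '[{"offset":[0.012,0,0.006],"twist":[0,0,0],"gripper":0.4},{"offset":[0.024,0,0.006],"twist":[0,0,0],"gripper":0.4},{"offset":[0.036,0,0.006],"twist":[0,0,0],"gripper":0.4},{"offset":[0.048,0,0.006],"twist":[0,0,0],"gripper":0.4},{"offset":[0.058,0,0.006],"twist":[0,0,0],"gripper":0.4}]'

```text
t: 6.65
tcp_pos: [0.5672, 0.0496, -0.0236]
orientation: [1.0, 0.024, 0.0, -0.0]
contact_force: [-0.9, 0.1, 0.3]
width: 0.0595
gripper_force: 0.0
```

Emit:
jog_arm --targets '[{"offset":[0.01,0,0],"twist":[0,0,0],"gripper":0.4},{"offset":[0.02,0,0],"twist":[0,0,0],"gripper":0.4},{"offset":[0.03,0,0],"twist":[0,0,0],"gripper":0.4},{"offset":[0.04,0,0],"twist":[0,0,0],"gripper":0.4},{"offset":[0.05,0,0],"twist":[0,0,0],"gripper":0.4}]'

```text
t: 7.15
tcp_pos: [0.5818, 0.0501, -0.024]
orientation: [1.0, 0.024, -0.005, 0.001]
contact_force: [-7.5, -0.4, 6.7]
width: 0.0596
gripper_force: 3.7
```

Run:
```python
from h import *
u=np.array([.9988,.0488]); b=np.array([.6562,.0537])
to(*(b-u*.056),-.024,np.radians(2.8))
im,d=ctrl.capture('side');bins('side',im,d);tips()
```

```text
pos [ 0.5818  0.0501 -0.024 ] offset [ 0.046  0.    -0.   ] twist [ 0.001  0.009 -0.   ] t 7.15 F [-7.5 -0.4  6.7]
[316. 174.] 167 [ 637.6 -170.2] [ 56.1 132.4] 22.9 [ 0.617 -0.224  0.01 ] [ 0.685 -0.105  0.051]
[333. 202.] 484 [495.4 -58.5] [ 92.1 110.4] 11.8 [ 0.441 -0.118  0.01 ] [0.548 0.003 0.052]
[255. 215.] 522 [646.8 149.5] [153.7 116.1] 87.8 [0.586 0.07  0.01 ] [0.702 0.226 0.059]
tip [0.015 0.017 0.019] [0.583 0.021 0.026] [206 299]
tip [0.021 0.022 0.026] [0.578 0.093 0.031] [216 286]
[ 0.5835  0.0502 -0.024 ] [-1.6  -0.18 -0.91] 0.06027596946169546
```

bin_b is sliding: its front edge has moved and the push force is a few newtons.

Emit:
jog_arm --targets '[{"offset":[0.007,0,0],"twist":[0,0,0],"gripper":0.4},{"offset":[0.014,0,0],"twist":[0,0,0],"gripper":0.4},{"offset":[0.02,0,0],"twist":[0,0,0],"gripper":0.4},{"offset":[0.025,0,0],"twist":[0,0,0],"gripper":0.4},{"offset":[0.028,0,0],"twist":[0,0,0],"gripper":0.4}]'

```text
t: 7.75
tcp_pos: [0.598, 0.051, -0.0239]
orientation: [1.0, 0.024, 0.0, 0.0]
contact_force: [-1.6, 0.0, -1.9]
width: 0.0599
gripper_force: 1.1
```

Emit:
jog_arm --targets '[{"offset":[0.002,0,0],"twist":[0,0,0],"gripper":0.4},{"offset":[0.004,0,0],"twist":[0,0,0],"gripper":0.4},{"offset":[0.005,0,0],"twist":[0,0,0],"gripper":0.4},{"offset":[0.006,0,0],"twist":[0,0,0],"gripper":0.4},{"offset":[0.006,0,0],"twist":[0,0,0],"gripper":0.4}]'

```text
t: 8.25
tcp_pos: [0.6001, 0.0512, -0.0237]
orientation: [1.0, 0.024, 0.0, 0.0]
contact_force: [-2.6, 0.1, -1.6]
width: 0.0595
gripper_force: 1.0
```

Emit:
jog_arm --targets '[{"offset":[0.001,0,0],"twist":[0,0,0],"gripper":0.4},{"offset":[0.002,0,0],"twist":[0,0,0],"gripper":0.4},{"offset":[0.003,0,0],"twist":[0,0,0],"gripper":0.4},{"offset":[0.004,0,0],"twist":[0,0,0],"gripper":0.4},{"offset":[0.004,0,0],"twist":[0,0,0],"gripper":0.4}]'

```text
t: 8.75
tcp_pos: [0.6017, 0.0513, -0.0237]
orientation: [1.0, 0.024, 0.0, -0.0]
contact_force: [-2.0, -0.6, -1.3]
width: 0.0597
gripper_force: 1.0
```

Emit:
jog_arm --targets '[{"offset":[0.001,0,0],"twist":[0,0,0],"gripper":0.4},{"offset":[0.002,0,0],"twist":[0,0,0],"gripper":0.4},{"offset":[0.003,0,0],"twist":[0,0,0],"gripper":0.4},{"offset":[0.004,0,0],"twist":[0,0,0],"gripper":0.4},{"offset":[0.004,0,0],"twist":[0,0,0],"gripper":0.4}]'

```text
t: 9.25
tcp_pos: [0.6024, 0.0513, -0.0238]
orientation: [1.0, 0.024, -0.001, 0.0]
contact_force: [-4.3, 0.1, -0.4]
width: 0.0597
gripper_force: 2.2
```

Run:
```python
from h import *
for n in('side','top'):
    im,d=ctrl.capture(n);P,l=bins(n,im,d)
    hsv=cv2.cvtColor(im,cv2.COLOR_RGB2HSV); m=cv2.inRange(hsv,(22,120,90),(35,255,255))>0
    u=np.array([.9988,.0488,0]);v=np.array([-.0488,.9988,0]); Q=P-np.array([.6562,.0537,0])
    X,Y=Q@u,Q@v
    for lo,hi in((-50,-30),(-30,0),(0,30),(30,50)):
        k=m&(Y>lo/1e3)&(Y<hi/1e3)&(X>-.09)&(X<.06)&(P[...,2]>.008)&(P[...,2]<.06); 
        if k.sum()>3: print(n,lo,k.sum(),'x',np.percentile(X[k],[2,10,90,98]).round(4))
print(ctrl.sense()['contact_force'])
```

```text
[313. 175.] 222 [ 645.2 -168.5] [ 65.9 129.2] 17.2 [ 0.617 -0.222  0.01 ] [ 0.696 -0.105  0.051]
[333. 202.] 486 [494.9 -57.4] [ 91.7 109.6] 11.9 [ 0.44  -0.117  0.01 ] [0.549 0.003 0.05 ]
[252. 214.] 451 [651.2 157.3] [ 97.7 137.3] 2.2 [0.6   0.089 0.01 ] [0.701 0.224 0.056]
side -50 16 x [-0.0455 -0.041  -0.0242 -0.0231]
side -30 20 x [-0.0524 -0.0454  0.0428  0.046 ]
side 30 35 x [-0.0533 -0.046   0.0435  0.0463]
[363. 149.] 212 [ 666.6 -163.6] [ 91.1 108.2] 3.5 [ 0.619 -0.215  0.011] [ 0.715 -0.108  0.06 ]
[263. 151.] 71 [648.5 201.8] [92.  24.9] 7.2 [0.603 0.184 0.014] [0.693 0.215 0.055]
[336. 193.] 192 [495.6 -60.9] [ 91.3 102.3] 11.7 [ 0.443 -0.118  0.011] [ 0.548 -0.004  0.058]
[-5.20603826 -0.51673002  0.82148579]
```

Emit:
jog_arm --targets '[{"offset":[0.001,0,0],"twist":[0,0,0],"gripper":0.4},{"offset":[0.002,0,0],"twist":[0,0,0],"gripper":0.4},{"offset":[0.003,0,0],"twist":[0,0,0],"gripper":0.4},{"offset":[0.003,0,0],"twist":[0,0,0],"gripper":0.4},{"offset":[0.003,0,0],"twist":[0,0,0],"gripper":0.4}]'

```text
t: 9.85
tcp_pos: [0.6023, 0.0513, -0.0238]
orientation: [1.0, 0.024, -0.002, 0.0]
contact_force: [-6.8, -0.1, 3.4]
width: 0.0597
gripper_force: 3.6
```

bin_b is home: the TCP has stalled and the force is climbing. Retreat and go up.

Emit:
jog_arm --targets '[{"offset":[-0.02,0,0],"twist":[0,0,0],"gripper":0.4},{"offset":[-0.06,0,-0.01],"twist":[0,0,0],"gripper":0.4},{"offset":[-0.07,0,-0.1],"twist":[0,0,0],"gripper":0.4},{"offset":[-0.07,0,-0.2],"twist":[0,0,0],"gripper":0.4},{"offset":[-0.07,0,-0.3],"twist":[0,0,0],"gripper":0.4}]'

```text
t: 10.35
tcp_pos: [0.5784, 0.0502, 0.0982]
orientation: [1.0, 0.024, 0.002, -0.0]
contact_force: [1.2, 0.5, -0.2]
width: 0.0595
gripper_force: 0.0
```

Run:
```python
from h import *
to(.4074,-.0784,.096,np.radians(11.8))
```

```text
pos [0.5784 0.0502 0.0982] offset [-0.443  0.301  0.003] twist [ 0.    -0.004 -0.15 ] t 10.35 F [ 1.2  0.5 -0.2]
```

Emit:
jog_arm --targets '[{"offset":[-0.09,0.06,0],"twist":[0,0,-0.03],"gripper":0.4},{"offset":[-0.18,0.12,0],"twist":[0,0,-0.06],"gripper":0.4},{"offset":[-0.27,0.18,0],"twist":[0,0,-0.09],"gripper":0.4},{"offset":[-0.36,0.241,0],"twist":[0,0,-0.12],"gripper":0.4},{"offset":[-0.443,0.301,0],"twist":[0,0,-0.15],"gripper":0.4}]'

```text
t: 10.85
tcp_pos: [0.4063, -0.0798, 0.0971]
orientation: [0.995, 0.103, 0.003, 0.0]
contact_force: [1.0, -0.6, -0.5]
width: 0.0598
gripper_force: 0.0
```

Run:
```python
from h import *
im,d=ctrl.capture('side');P,l=bins('side',im,d);tips()
im,d=ctrl.capture('top');P,l=bins('top',im,d)
to(.4074,-.0784,-.022,np.radians(11.8))
```

```text
[305. 174.] 408 [ 667.  -163.1] [ 96.3 119.4] 3.1 [ 0.616 -0.223  0.01 ] [ 0.716 -0.102  0.051]
[333. 202.] 481 [495.2 -59.6] [ 91.9 111.1] 11.4 [ 0.441 -0.118  0.01 ] [0.548 0.001 0.05 ]
[259. 211.] 584 [652.1 113.9] [ 96.3 222.6] 2.5 [0.601 0.001 0.01 ] [0.701 0.223 0.052]
tip [0.136 0.137 0.14 ] [ 0.4   -0.114  0.146] [166 377]
tip [0.143 0.144 0.146] [ 0.387 -0.042  0.153] [175 373]
[ 0.3975 -0.0848  0.0969] [-6.4  -3.46  0.86] 0.05985795955328714
[363. 149.] 211 [ 667.3 -164. ] [ 94.7 108.4] 3.0 [ 0.619 -0.216  0.011] [ 0.717 -0.109  0.055]
[275. 151.] 217 [651.7 162. ] [ 95.  102.4] 2.8 [0.603 0.11  0.012] [0.701 0.215 0.058]
[306. 150.] 189 [657.5  52.9] [ 92.9 102.6] 2.7 [0.609 0.002 0.01 ] [0.706 0.106 0.057]
[323. 190.] 54 [498.3 -13.2] [27.7 77.9] 79.9 [ 0.458 -0.033  0.018] [ 0.534 -0.004  0.054]
pos [ 0.4049 -0.0809  0.0969] offset [ 0.007 -0.005  0.297] twist [ 0.002 -0.002 -0.005] t 11.0 F [0.3 0.2 0.6]
```

bin_b measures (0.6575,0.0529) at 2.7°, which is home and square. Descend behind bin_a.

Emit:
jog_arm --targets '[{"offset":[0.005,-0.003,0.06],"twist":[0,0,0],"gripper":0.4},{"offset":[0.005,-0.003,0.14],"twist":[0,0,0],"gripper":0.4},{"offset":[0.005,-0.003,0.21],"twist":[0,0,0],"gripper":0.4},{"offset":[0.005,-0.003,0.27],"twist":[0,0,0],"gripper":0.4},{"offset":[0.005,-0.003,0.295],"twist":[0,0,0],"gripper":0.4}]'

```text
t: 11.5
tcp_pos: [0.4163, -0.0797, 0.0129]
orientation: [0.995, 0.104, -0.005, 0.001]
contact_force: [0.3, -1.1, 0.2]
width: 0.0596
gripper_force: 0.0
```

Run:
```python
from h import *
tips()
to(.4955-.056*.9789,-.060-.056*.2045,-.022,np.radians(11.8))
```

```text
tip [0.053 0.054 0.055] [ 0.419 -0.109  0.063] [191 369]
tip [0.058 0.059 0.06 ] [ 0.406 -0.037  0.068] [201 361]
[ 0.4163 -0.0797  0.0129] [ 0.31 -1.06  0.24] 0.0595809268029066
pos [ 0.4169 -0.0797  0.0119] offset [ 0.063 -0.008  0.084] twist [-0.     0.01   0.002] t 11.55 F [ 2.4  0.5 -1.3]
```

Emit:
jog_arm --targets '[{"offset":[-0.005,0,0.02],"twist":[0,0,0],"gripper":0.4},{"offset":[-0.005,0,0.04],"twist":[0,0,0],"gripper":0.4},{"offset":[-0.005,0,0.06],"twist":[0,0,0],"gripper":0.4},{"offset":[-0.005,0,0.08],"twist":[0,0,0],"gripper":0.4},{"offset":[-0.005,0,0.085],"twist":[0,0,0],"gripper":0.4}]'

```text
t: 12.05
tcp_pos: [0.4193, -0.0825, -0.0146]
orientation: [0.995, 0.103, -0.014, -0.001]
contact_force: [-0.0, -0.0, 0.2]
width: 0.0598
gripper_force: 0.0
```

Run:
```python
from h import *
tips()
to(.4955-.054*.9789,-.060-.054*.2045,-.023,np.radians(11.8))
```

```text
tip [0.022 0.024 0.027] [ 0.424 -0.112  0.033] [198 368]
tip [0.032 0.032 0.033] [ 0.41  -0.04   0.041] [208 360]
[ 0.4193 -0.0825 -0.0146] [-0.01 -0.03  0.25] 0.059841287667587846
pos [ 0.4189 -0.0826 -0.0145] offset [ 0.065 -0.016  0.02 ] twist [-0.006  0.027 -0.   ] t 12.1 F [ 0.3 -0.2 -0.4]
```

Emit:
jog_arm --targets '[{"offset":[0.01,0,0],"twist":[0,0,0],"gripper":0.4},{"offset":[0.02,0,0],"twist":[0,0,0],"gripper":0.4},{"offset":[0.03,0,0],"twist":[0,0,0],"gripper":0.4},{"offset":[0.035,0,0],"twist":[0,0,0],"gripper":0.4},{"offset":[0.035,0,0],"twist":[0,0,0],"gripper":0.4}]'

```text
t: 12.6
tcp_pos: [0.4317, -0.0801, -0.0144]
orientation: [0.995, 0.103, -0.014, -0.001]
contact_force: [0.2, 0.6, -0.6]
width: 0.0598
gripper_force: 0.0
```

Run:
```python
from h import *
tips()
to(.4955-.054*.9789,-.060-.054*.2045,-.023,np.radians(11.8))
im,d=ctrl.capture('side');bins('side',im,d)
```

```text
tip [0.025 0.025 0.028] [ 0.437 -0.109  0.034] [197 364]
tip [0.033 0.033 0.035] [ 0.422 -0.038  0.042] [207 356]
[ 0.4317 -0.0801 -0.0144] [ 0.23  0.6  -0.55] 0.059838210445236614
pos [ 0.4313 -0.0802 -0.0144] offset [ 0.033 -0.017  0.021] twist [-0.005  0.028  0.   ] t 12.65 F [-0.3 -0.  -0.6]
[305. 174.] 404 [ 666.9 -164. ] [ 98.4 121.4] 2.3 [ 0.616 -0.223  0.01 ] [ 0.719 -0.102  0.051]
[331. 203.] 439 [495.6 -57.5] [ 90.6 109.5] 13.4 [ 0.441 -0.112  0.01 ] [0.549 0.004 0.051]
[259. 211.] 580 [652.9 113.8] [ 95.7 222.6] 3.4 [0.6   0.001 0.01 ] [0.701 0.222 0.052]
```

Emit:
jog_arm --targets '[{"offset":[0,-0.006,0.005],"twist":[0,0.01,0],"gripper":0.4},{"offset":[0,-0.012,0.01],"twist":[0,0.02,0],"gripper":0.4},{"offset":[0.002,-0.017,0.015],"twist":[-0.005,0.028,0],"gripper":0.4},{"offset":[0.004,-0.017,0.021],"twist":[-0.005,0.028,0],"gripper":0.4},{"offset":[0.005,-0.017,0.021],"twist":[-0.005,0.028,0],"gripper":0.4}]'

```text
t: 13.2
tcp_pos: [0.4369, -0.0737, -0.0189]
orientation: [0.995, 0.103, -0.005, -0.002]
contact_force: [0.7, 0.6, 0.0]
width: 0.0596
gripper_force: 0.0
```

Run:
```python
from h import *
tips()
to(.4955-.054*.9789,-.060-.054*.2045,-.023,np.radians(11.8))
```

```text
tip [0.019 0.02  0.023] [ 0.443 -0.103  0.03 ] [199 361]
tip [0.026 0.028 0.028] [ 0.428 -0.032  0.035] [209 357]
[ 0.4369 -0.0737 -0.0189] [0.73 0.56 0.03] 0.05961682995503972
pos [ 0.4368 -0.0739 -0.0188] offset [ 0.016 -0.004  0.01 ] twist [-0.005  0.009 -0.   ] t 13.25 F [0.9 0.2 0.9]
```

Now push bin_a, turning it gradually towards the bay's yaw.

Emit:
jog_arm --targets '[{"offset":[0.01,0,0.006],"twist":[0,0.005,0],"gripper":0.4},{"offset":[0.02,0.001,0.008],"twist":[0,0.005,0.005],"gripper":0.4},{"offset":[0.03,0.002,0.008],"twist":[0,0.005,0.015],"gripper":0.4},{"offset":[0.04,0.002,0.008],"twist":[0,0.005,0.025],"gripper":0.4},{"offset":[0.05,0.003,0.008],"twist":[0,0.005,0.035],"gripper":0.4}]'

```text
t: 13.75
tcp_pos: [0.4522, -0.0717, -0.0223]
orientation: [0.996, 0.084, -0.006, -0.002]
contact_force: [-7.4, 0.1, 3.5]
width: 0.0598
gripper_force: 3.5
```

Run:
```python
from h import *
tips()
to(.5082,-.0625,-.023,np.radians(2.8))
for n in('side','top'): im,d=ctrl.capture(n);bins(n,im,d)
```

```text
tip [0.017 0.017 0.02 ] [ 0.457 -0.101  0.026] [199 357]
tip [0.025 0.025 0.026] [ 0.444 -0.029  0.035] [209 348]
[ 0.4522 -0.0717 -0.0223] [-7.36  0.07  3.52] 0.05982614552847372
pos [ 0.4535 -0.0717 -0.0223] offset [0.139 0.    0.   ] twist [-0.004  0.009  0.114] t 13.8 F [-4.2 -0.1  2.4]
[305. 174.] 409 [ 667.8 -164.1] [ 97.5 122.1] 2.2 [ 0.617 -0.226  0.01 ] [ 0.717 -0.102  0.052]
[326. 202.] 402 [509.  -58.6] [ 90.3 112.1] 12.9 [ 0.453 -0.107  0.01 ] [0.558 0.002 0.052]
[259. 211.] 584 [652.5 112.4] [ 96.1 223.8] 2.7 [0.6   0.001 0.01 ] [0.701 0.222 0.051]
[365. 137.] 68 [ 698.9 -162.3] [ 28.5 107.2] 3.8 [ 0.688 -0.215  0.021] [ 0.717 -0.108  0.057]
[275. 151.] 218 [650.7 161.9] [ 93.3 103.1] 3.8 [0.602 0.11  0.011] [0.7   0.215 0.057]
[306. 150.] 186 [657.7  52.3] [ 92.2 102.3] 3.3 [0.609 0.002 0.011] [0.706 0.106 0.054]
[324. 185.] 62 [517.9 -15.4] [38.7 85.4] 66.7 [ 0.471 -0.05   0.026] [ 0.551 -0.004  0.054]
```

Bin_a is moving. Continue the turn over the next ~55 mm.

Emit:
jog_arm --targets '[{"offset":[0.012,0,0],"twist":[0,0.002,0.012],"gripper":0.4},{"offset":[0.024,0,0],"twist":[0,0.004,0.024],"gripper":0.4},{"offset":[0.036,0,0],"twist":[0,0.006,0.036],"gripper":0.4},{"offset":[0.048,0,0],"twist":[0,0.006,0.048],"gripper":0.4},{"offset":[0.06,0,0],"twist":[0,0.006,0.06],"gripper":0.4}]'

```text
t: 14.4
tcp_pos: [0.4756, -0.0681, -0.0225]
orientation: [0.999, 0.053, -0.003, -0.001]
contact_force: [-8.2, 0.5, 7.4]
width: 0.0596
gripper_force: 4.3
```

Run:
```python
from h import *
to(.5082,-.0625,-.023,np.radians(2.8))
for n in('side',): im,d=ctrl.capture(n);bins(n,im,d)
```

```text
pos [ 0.4756 -0.0681 -0.0225] offset [ 0.082 -0.005  0.001] twist [-0.003  0.005  0.055] t 14.4 F [-8.2  0.5  7.4]
[305. 174.] 415 [ 665.9 -163. ] [ 94.6 119.9] 3.2 [ 0.616 -0.222  0.01 ] [ 0.716 -0.102  0.051]
[319. 200.] 388 [567.8 -66.3] [ 82.3 197.6] 40.8 [ 0.479 -0.152  0.01 ] [ 0.622 -0.     0.051]
[259. 211.] 586 [653.  112.5] [ 97.1 224.6] 2.6 [ 0.6  -0.    0.01] [0.7   0.222 0.051]
```

Emit:
jog_arm --targets '[{"offset":[0.012,0,0],"twist":[0,0,0.011],"gripper":0.4},{"offset":[0.024,0,0],"twist":[0,0,0.022],"gripper":0.4},{"offset":[0.036,-0.002,0],"twist":[0,0,0.033],"gripper":0.4},{"offset":[0.048,-0.003,0],"twist":[0,0,0.044],"gripper":0.4},{"offset":[0.06,-0.004,0],"twist":[0,0,0.055],"gripper":0.4}]'

```text
t: 14.95
tcp_pos: [0.4993, -0.0643, -0.0225]
orientation: [1.0, 0.024, -0.003, -0.001]
contact_force: [-8.1, 0.2, 6.2]
width: 0.0597
gripper_force: 4.1
```

```bash
cat >> h.py <<'E'
def bina(n):
    im,d=ctrl.capture(n);P=pts(n,d); hsv=cv2.cvtColor(im,cv2.COLOR_RGB2HSV)
    m=(cv2.inRange(hsv,(22,120,90),(35,255,255))>0)&(P[...,2]>.01)&(P[...,2]<.06)
    u=np.array([.9988,.0488,0]);v=np.array([-.0488,.9988,0]); Q=P-np.array([.662,-.055,0]); X,Y=Q@u,Q@v
    m&=(abs(Y)<.075)&(X>-.25)&(X<.05)
    k,l,st,c=cv2.connectedComponentsWithStats(m.astype(np.uint8),connectivity=4)
    for i in range(1,k):
        if st[i,4]<25: continue
        a=l==i; print(n,c[i].round(),st[i,4],'bayX',np.percentile(X[a],[1,5,95,99]).round(3),'bayY',np.percentile(Y[a],[1,5,95,99]).round(3),[np.round(t,1) for t in cv2.minAreaRect(np.stack([X[a],Y[a]],-1).astype(np.float32)*1000)])
E
python3 - <<'E'
from h import *
to(.6081,-.0576,-.023,np.radians(2.8))
bina('side');bina('top')
im,d=ctrl.capture('side');cv2.imwrite('pics/s5.png',cv2.resize(im[130:230,230:370,::-1],None,fx=5.5,fy=5.5))
E
```

```text
pos [ 0.4993 -0.0643 -0.0225] offset [ 0.273 -0.004 -0.   ] twist [-0.002  0.006 -0.001] t 14.95 F [-8.1  0.2  6.2]
side [306. 190.] 589 bayX [-0.154 -0.149  0.038  0.043] bayY [-0.07  -0.057  0.054  0.056] [array([-56.7, -11. ]), array([ 80.2, 230.7]), np.float64(45.8)]
side [286. 195.] 78 bayX [-0.046 -0.046  0.     0.002] bayY [0.058 0.059 0.071 0.073] [array([-21.7,  65. ]), array([14.4, 50.3]), np.float64(84.8)]
top [351. 143.] 46 bayX [-0.018 -0.013  0.043  0.043] bayY [-0.073 -0.07  -0.055 -0.055] [array([ 11.7, -62.6]), array([17.7, 63.7]), np.float64(85.4)]
top [318. 154.] 45 bayX [-0.045 -0.044  0.019  0.021] bayY [0.057 0.057 0.073 0.073] [array([-11.4,  65.1]), array([14.7, 67.6]), np.float64(88.1)]
top [324. 167.] 26 bayX [-0.089 -0.085 -0.062 -0.062] bayY [0.024 0.027 0.049 0.049] [array([-69.8,  43.1]), array([19., 38.]), np.float64(46.8)]
```

View pics/s5.png

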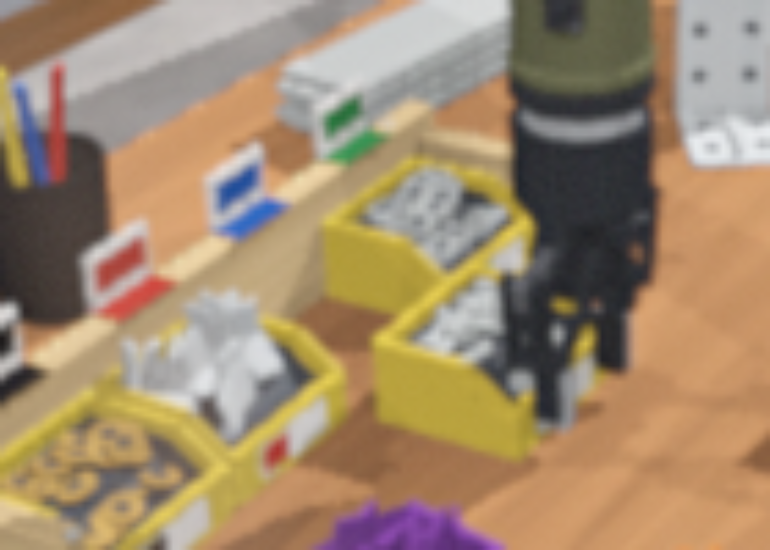

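Bin_a is squaring up behind the fingers (its left wall runs from crop (375,350) to (530,450)). I'll fit its left wall to check lateral alignment.

```bash
cat >> h.py <<'E'
def wall(n='side',lo=-.165,hi=-.06):
    im,d=ctrl.capture(n);P=pts(n,d); hsv=cv2.cvtColor(im,cv2.COLOR_RGB2HSV)
    m=(cv2.inRange(hsv,(20,120,80),(35,255,255))>0)&(P[...,2]>.008)&(P[...,2]<.04)
    u=np.array([.9988,.0488,0]);v=np.array([-.0488,.9988,0]); Q=P-np.array([.662,-.055,0]); X,Y=Q@u,Q@v
    k=m&(Y>.035)&(Y<.07)&(X>lo)&(X<hi)
    vx=cv2.fitLine(np.stack([X[k],Y[k]],-1).astype(np.float32)*1000,cv2.DIST_HUBER,0,.01,.01).ravel()
    print(n,k.sum(),'X',np.percentile(X[k],[2,98]).round(4),'medY',np.median(Y[k]).round(4),'line',vx.round(2),'deg',np.degrees(np.arctan(vx[1]/vx[0])).round(2))
E
python3 - <<'E'
from h import *
wall()
E
```

```text
side 252 X [-0.1516 -0.0639] medY 0.0526 line [ 1.0000e+00  1.0000e-02 -1.0754e+02  5.2500e+01] deg 0.7
```

Bin_a is offset ≈+1.5 mm with 0.7° of yaw. Straight on into the bay.

Emit:
jog_arm --targets '[{"offset":[0.012,0,0],"twist":[0,0,0],"gripper":0.4},{"offset":[0.024,0,0],"twist":[0,0,0],"gripper":0.4},{"offset":[0.036,0.001,0],"twist":[0,0,0],"gripper":0.4},{"offset":[0.048,0.001,0],"twist":[0,0,0],"gripper":0.4},{"offset":[0.06,0.001,0],"twist":[0,0,0],"gripper":0.4}]'

```text
t: 15.65
tcp_pos: [0.5281, -0.0623, -0.0223]
orientation: [1.0, 0.025, 0.001, -0.002]
contact_force: [-2.2, -0.8, -1.8]
width: 0.0597
gripper_force: 1.3
```

Emit:
jog_arm --targets '[{"offset":[0.012,0,0],"twist":[0,0,0],"gripper":0.4},{"offset":[0.024,0,0],"twist":[0,0,0],"gripper":0.4},{"offset":[0.036,0.001,0],"twist":[0,0,0],"gripper":0.4},{"offset":[0.048,0.001,0],"twist":[0,0,0],"gripper":0.4},{"offset":[0.06,0.001,0],"twist":[0,0,0],"gripper":0.4}]'

```text
t: 16.15
tcp_pos: [0.5519, -0.0616, -0.0221]
orientation: [1.0, 0.025, 0.0, -0.002]
contact_force: [-2.8, 0.7, -1.8]
width: 0.0595
gripper_force: 1.3
```

Run:
```python
from h import *
to(.6081,-.0576,-.023,np.radians(2.8))
wall(lo=-.12,hi=-.053)
```

```text
pos [ 0.5519 -0.0616 -0.0221] offset [ 0.141 -0.003  0.002] twist [-0.003 -0.001  0.001] t 16.15 F [-2.8  0.7 -1.8]
side 143 X [-0.1034 -0.0537] medY 0.052 line [ 1.000e+00  5.000e-02 -7.687e+01  5.192e+01] deg 2.6
```

Emit:
jog_arm --targets '[{"offset":[0.012,0,0],"twist":[0,0,0],"gripper":0.4},{"offset":[0.024,0,0],"twist":[0,0,0],"gripper":0.4},{"offset":[0.036,0,0],"twist":[0,0,0],"gripper":0.4},{"offset":[0.048,0,0],"twist":[0,0,0],"gripper":0.4},{"offset":[0.06,0,0],"twist":[0,0,0],"gripper":0.4}]'

```text
t: 16.7
tcp_pos: [0.5746, -0.0605, -0.022]
orientation: [1.0, 0.025, -0.0, -0.002]
contact_force: [-5.5, -0.9, 3.4]
width: 0.0598
gripper_force: 2.8
```

Emit:
jog_arm --targets '[{"offset":[0.012,0,0],"twist":[0,0,0],"gripper":0.4},{"offset":[0.024,0,0],"twist":[0,0,0],"gripper":0.4},{"offset":[0.036,0,0],"twist":[0,0,0],"gripper":0.4},{"offset":[0.046,0,0],"twist":[0,0,0],"gripper":0.4},{"offset":[0.054,0,0],"twist":[0,0,0],"gripper":0.4}]'

```text
t: 17.2
tcp_pos: [0.5966, -0.0594, -0.022]
orientation: [1.0, 0.025, -0.0, -0.002]
contact_force: [-6.1, -1.1, 3.1]
width: 0.0593
gripper_force: 2.9
```

Emit:
jog_arm --targets '[{"offset":[0.003,0,0],"twist":[0,0,0],"gripper":0.4},{"offset":[0.006,0,0],"twist":[0,0,0],"gripper":0.4},{"offset":[0.009,0,0],"twist":[0,0,0],"gripper":0.4},{"offset":[0.012,0,0],"twist":[0,0,0],"gripper":0.4},{"offset":[0.013,0,0],"twist":[0,0,0],"gripper":0.4}]'

```text
t: 17.7
tcp_pos: [0.6016, -0.0591, -0.022]
orientation: [1.0, 0.025, -0.0, -0.002]
contact_force: [-6.5, 1.2, 3.0]
width: 0.0597
gripper_force: 2.9
```

Now slow steps until it stalls.

Emit:
jog_arm --targets '[{"offset":[0.002,0,0],"twist":[0,0,0],"gripper":0.4},{"offset":[0.004,0,0],"twist":[0,0,0],"gripper":0.4},{"offset":[0.006,0,0],"twist":[0,0,0],"gripper":0.4},{"offset":[0.008,0,0],"twist":[0,0,0],"gripper":0.4},{"offset":[0.01,0,0],"twist":[0,0,0],"gripper":0.4}]'

```text
t: 18.2
tcp_pos: [0.6053, -0.0589, -0.022]
orientation: [1.0, 0.025, -0.0, -0.002]
contact_force: [-6.0, -1.2, 3.0]
width: 0.0597
gripper_force: 3.1
```

Emit:
jog_arm --targets '[{"offset":[0.001,0,0],"twist":[0,0,0],"gripper":0.4},{"offset":[0.002,0,0],"twist":[0,0,0],"gripper":0.4},{"offset":[0.003,0,0],"twist":[0,0,0],"gripper":0.4},{"offset":[0.004,0,0],"twist":[0,0,0],"gripper":0.4},{"offset":[0.005,0,0],"twist":[0,0,0],"gripper":0.4}]'

```text
t: 18.7
tcp_pos: [0.6073, -0.0589, -0.022]
orientation: [1.0, 0.025, -0.0, -0.002]
contact_force: [-6.5, -0.0, 2.6]
width: 0.0597
gripper_force: 3.1
```

Emit:
jog_arm --targets '[{"offset":[0.001,0,0],"twist":[0,0,0],"gripper":0.4},{"offset":[0.002,0,0],"twist":[0,0,0],"gripper":0.4},{"offset":[0.003,0,0],"twist":[0,0,0],"gripper":0.4},{"offset":[0.004,0,0],"twist":[0,0,0],"gripper":0.4},{"offset":[0.004,0,0],"twist":[0,0,0],"gripper":0.4}]'

```text
t: 19.2
tcp_pos: [0.6078, -0.0589, -0.022]
orientation: [1.0, 0.025, -0.001, -0.001]
contact_force: [-7.7, -0.8, 5.7]
width: 0.0597
gripper_force: 4.2
```

Emit:
jog_arm --targets '[{"offset":[0.001,0,0],"twist":[0,0,0],"gripper":0.4},{"offset":[0.002,0,0],"twist":[0,0,0],"gripper":0.4},{"offset":[0.003,0,0],"twist":[0,0,0],"gripper":0.4},{"offset":[0.004,0,0],"twist":[0,0,0],"gripper":0.4},{"offset":[0.004,0,0],"twist":[0,0,0],"gripper":0.4}]'

```text
t: 19.7
tcp_pos: [0.6076, -0.0589, -0.022]
orientation: [1.0, 0.025, -0.003, -0.001]
contact_force: [-11.4, -1.3, 8.4]
width: 0.0596
gripper_force: 5.9
```

Emit:
jog_arm --targets '[{"offset":[-0.02,0,0],"twist":[0,0,0],"gripper":0.4},{"offset":[-0.06,0,-0.005],"twist":[0,0,0],"gripper":0.4},{"offset":[-0.08,0,-0.09],"twist":[0,0,0],"gripper":0.4},{"offset":[-0.08,0,-0.19],"twist":[0,0,0],"gripper":0.4},{"offset":[-0.08,0,-0.3],"twist":[0,0,0],"gripper":0.4}]'

```text
t: 20.2
tcp_pos: [0.5807, -0.0603, 0.0993]
orientation: [1.0, 0.025, 0.002, -0.002]
contact_force: [1.8, -0.5, -0.7]
width: 0.0596
gripper_force: 0.0
```

Emit:
jog_arm --targets '[{"offset":[-0.08,0,0],"twist":[0,0,0],"gripper":0.4},{"offset":[-0.16,0,0],"twist":[0,0,0],"gripper":0.4},{"offset":[-0.24,0,0],"twist":[0,0,0],"gripper":0.4},{"offset":[-0.3,0,0],"twist":[0,0,0],"gripper":0.4},{"offset":[-0.3,0,0],"twist":[0,0,0],"gripper":0.4}]'

```text
t: 20.7
tcp_pos: [0.4574, -0.067, 0.0983]
orientation: [1.0, 0.025, 0.0, -0.001]
contact_force: [0.1, -0.7, 0.4]
width: 0.0596
gripper_force: 0.0
```

Run:
```python
from h import *
for n in('side','top'): im,d=ctrl.capture(n);bins(n,im,d)
cv2.imwrite('pics/t9.png',cv2.resize(im[100:220,230:410,::-1],None,fx=4.4,fy=4.4))
z=np.load('top0.npz')['im']; print([ (int(np.abs(im[a:b,c:e].astype(int)-z[a:b,c:e]).mean())) for a,b,c,e in((205,245,165,215),(130,190,150,215),(140,190,415,465),(212,245,440,475))])
s=ctrl.sense();print(s['tcp_pos'],s['contact_force'],s['t'])
```

```text
[278. 196.] 1033 [659.2   1.6] [ 97.4 453.8] 3.1 [ 0.598 -0.224  0.01 ] [0.717 0.225 0.051]
[352. 144.] 314 [ 665.3 -111.3] [ 94.5 214.6] 2.7 [ 0.621 -0.216  0.011] [ 0.717 -0.003  0.058]
[305. 150.] 183 [657.8  52.5] [ 93.  102.3] 3.0 [0.609 0.002 0.011] [0.705 0.106 0.055]
[275. 151.] 212 [650.5 162.2] [ 92.6 103.2] 3.4 [0.603 0.11  0.011] [0.7   0.215 0.056]
[21, 11, 7, 18]
[ 0.46175474 -0.0661408   0.09841508] [ 0.59710822  0.19132331 -0.88223738] 20.8
```

View pics/t9.png

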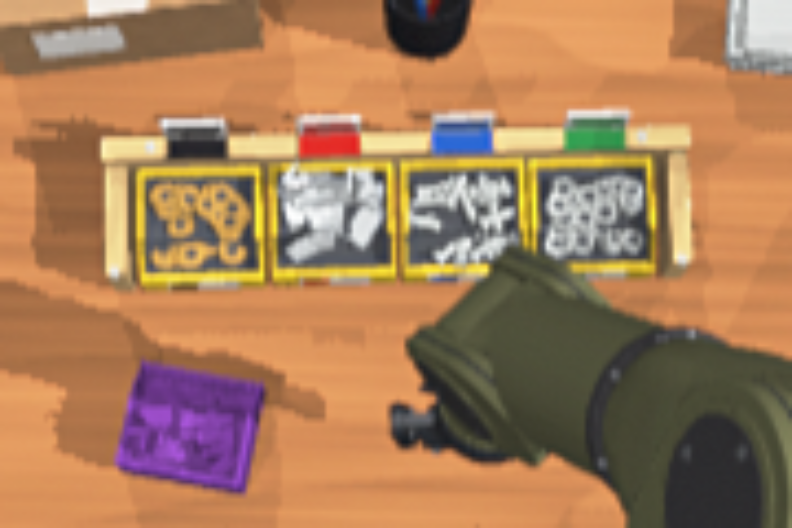

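The top view shows all four bins in line against the board: black (200,220), red (333,220), blue (462,215), green (592,210). Bin_a's centre is ≈-0.055, which matches its bay. Handing in.

```bash
python3 -c "
from bench import ctrl
print(ctrl.job_done())"
```

```text
the job is handed in; nothing more can be done
None
```

I pushed both bins home, square against the back board, with the arm clear, and handed the job in at about 21 s; the hand-in returned no verdict, and I did not measure the other bench items for movement.

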